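# Clear the hob into caddy, tray and bowl

### The job

Sort the odds and ends left on the cold hob into their places on the wooden worktop: stand the two spice jars upright in the wooden caddy, one in each bay, lay the two corks flat on the floor of the low metal tray, and put the garlic bulb in the round white bowl. Leave the flat tin on the hob and the salt shaker on the worktop standing where they are.

Things in the scene. Friction and masses are not known exactly. Their poses are not given: they have to be found in the camera images.
- jar_tall: taller spice jar with a black cap, upright round cylinder 41 mm in diameter, 105 mm high (cap 40 mm across, the top 21 mm); origin at the centre of its underside, z up. Starts on the hob glass (top z = -0.0005).
- jar_short: shorter spice jar with a mustard-yellow cap, upright round cylinder 42 mm in diameter, 96 mm high (cap 41 mm across, the top 20 mm); origin at the centre of its underside, z up. Starts on the hob glass.
- cork_long: wine cork lying on its side, pale brown, 46 mm long, 24 mm wide, 23 mm high, does not roll; origin at the centre of its underside, z up, its length along y. Any yaw, on the hob glass.
- cork_short: wine cork lying on its side, darker brown, 41 mm long, 24 mm wide, 24 mm high, does not roll; origin at the centre of its underside, z up, its length along y. Any yaw, on the hob glass.
- garlic: whole garlic bulb standing on its root, about 54 mm across at its widest (some 20 mm up), pointed top at 53 mm; origin at the centre of its underside, z up. On the hob glass.
- caddy: wooden open-topped spice caddy, fixed to the worktop (wood top z = -0.0065): 78 mm along x, 146 mm along y (152 over the small end grips), 50 mm high, walls 5 mm, floor 5 mm thick. A wall across its middle makes two square-cornered bays side by side along y, each 68 mm (x) by about 66 mm (y), centred at y = -35.5 and +35.5 mm; origin at the centre of its underside, z up. Yaw within 0.6 rad.
- tray: low open metal tray, fixed to the worktop: 104 mm along x, 140 mm along y, rim 25 mm high, walls 3 mm, floor 3 mm thick, one undivided space of 98 by 134 mm inside (93 by 133 mm between the rolled rim); origin at the centre of its underside, z up. Yaw within 0.6 rad.
- bowl: round white bowl, fixed to the worktop: 148 mm across the rim, 45 mm high, wall 5 mm, sides flaring up from a flat floor about 90 mm across and 5 mm thick; origin at the centre of its underside, z up.
- fish_tin: flat round tin 86 mm in diameter, 40 mm high, loose, among the things on the hob; stays where it is; origin at the centre of its underside, z up.
- salt: salt shaker, 44 mm in diameter, 90 mm high, clear body with a domed metal top, loose on the worktop behind the caddy, tray and bowl; stays where it is; origin at the centre of its underside, z up.
Not all that is in view belongs to the job. What is shaped like the jar_short but turquoise is not meant.

How it is judged (in metres and radians):
At the end, for the whole second after the job is handed in: Jars upright (0.15 rad) on the floors of different bays, within 18 mm of the bay's centre along x and y; both corks level on the tray's floor, centres within 45 mm (x), 63 mm (y) of its centre; garlic in the bowl within 50 mm of its axis; all at rest; flat tin and salt within 30 mm of their starts (((x of jar_tall in the frame of caddy between -0.018 and 0.018 m and y of jar_tall in the frame of caddy between -0.0535 and -0.0175 m and z of each of jar_tall, jar_short in the frame of caddy below 0.012 m and angle between each of jar_tall, jar_short's own z axis and vertical below 0.15 rad and x of jar_short in the frame of caddy between -0.018 and 0.018 m and y of jar_short in the frame of caddy between 0.0175 and 0.0535 m) or (x of jar_tall in the frame of caddy between -0.018 and 0.018 m and y of jar_tall in the frame of caddy between 0.0175 and 0.0535 m and z of each of jar_tall, jar_short in the frame of caddy below 0.012 m and angle between each of jar_tall, jar_short's own z axis and vertical below 0.15 rad and x of jar_short in the frame of caddy between -0.018 and 0.018 m and y of jar_short in the frame of caddy between -0.0535 and -0.0175 m)) and x of cork_long in the frame of tray between -0.045 and 0.045 m and y of cork_long in the frame of tray between -0.063 and 0.063 m and z of cork_long in the frame of tray between -0.005 and 0.022 m and angle between the y axis of each of cork_long, cork_short and the z axis of tray, either way round above 1.25 rad and x of cork_short in the frame of tray between -0.045 and 0.045 m and y of cork_short in the frame of tray between -0.063 and 0.063 m and z of cork_short in the frame of tray between -0.005 and 0.022 m and horizontal distance between garlic and bowl below 0.05 m and z of garlic in the frame of bowl below 0.04 m and linear speed of each of jar_tall, jar_short, cork_long, cork_short, garlic below 0.02 m/s and distance of each of fish_tin, salt from where it was at the start of the episode below 0.03 m); the robot touches nothing.
It fails at once if the flat tin was shoved away or knocked over (distance of fish_tin from where it was at the start of the episode above 0.03 m or angle between fish_tin's own z axis and vertical above 0.5 rad).
It fails at once if the salt shaker was shoved away or knocked over (distance of salt from where it was at the start of the episode above 0.03 m or angle between salt's own z axis and vertical above 0.5 rad).
It also fails if it takes over 128 s, if anything falls off the work surface, if the arm or the gripper's body presses on something with over 40 N, if the wrist force passes 120 N, or if a joint passes its speed limit or range.

### The arm

A 6-joint arm with a two-finger parallel gripper is mounted at the origin on a cart in front of the work surface, level with it; the furniture and walls round the work are solid. World frame = base frame: x ahead of the robot, y to its left, z up, the work surface at z = 0. Lengths are in mm, angles in rad, forces in N, time in s.
With the tool pointing down it reaches from about 275 to 850 mm from the base axis. Payload 5.2 kg.
Tool frame: the origin (TCP) lies between the finger pads; the fingertips stand arm.finger_overhang ahead of it and the grasp point (between the pads) lies 2 mm behind it (arm.finger_overhang is the distance from the TCP to the fingertips, in mm); z points along the fingers, y is the line along which they close (so a half turn about z gives the same grasp; the last joint's range is limited). The gripper opens to 85 mm and grips with 20 to 120 N. Pads are 22 mm wide; open, the fingers measure 114 mm over their backs; the gripper's body (76 mm by 85 mm) begins 54 mm behind the grasp point. The pads swing forward as they close: fully open they stand 13 mm farther back than shut.
Start: joints at [0.961, 0.259, 1.535, -0, 1.348, -0.203], TCP at [217.599, 505.129, 248.31] pointing down, gripper open.
Joint ranges: [-3.14, 3.14], [-0.91, 2.08], [0.19, 2.58], [-1.22, 4.36], [0.22, 2.71], [-3.12, 3.12]. Speed limits (rad/s): [2.57, 2.57, 3.14, 3.14, 3.14, 3.14].

### API

Orientations are given as [roll, pitch, yaw] about the fixed x, y, z axes, in that order (R = Rz(yaw) Ry(pitch) Rx(roll)).
In Python, from workcell import arm gives the robot as it stands.
- The arm moves only by the shell command python3 -m inch 'ROWS'. ROWS is JSON, a list of rows, each an object of numbers: "x", "y", "z": the shift along the tool's x, y, z in units of 60 cm (1.0 is 60 cm); "rx", "ry", "rz": the turn, a rotation vector about the tool's x, y, z in units of 180 degrees (1.0 is 180 degrees); "fingers": the opening, from 0 (shut) to 1 (fully open). A call has 1 to 12 rows; each row is the pose to reach, as a shift and turn from the pose commanded when the call began, along the tool's axes at that moment, turning the shorter way round; what a row does not reach only later rows make up. A row lasts 1/10 s, in which the tool goes at most 50 mm and 8.59 degrees, less where a joint would pass 70% of its speed; a pose out of reach is approached as far as the arm can. A call with a number of a shift or a turn outside -1 to 1 is refused whole. A call with a gripper value outside its range is refused whole. The fingers move at their own pace and stop on an object; the grip force is fixed at half the most. Time passes only in rows, so rows that repeat a pose let the fingers close. It gives the time, the measured TCP pose, the force, the opening and the grip force at its end, in the units of the state.
- arm.get_obs(): the state, without advancing time (a new reading comes with each control period).
- arm.read_camera(name): name is "scene" or "top" or "wrist"; returns a dict with "color" (384x512x3 uint8, red, green, blue), "fx", "fy", "cx", "cy" (pixels), "pose" (4x4, takes a point from camera to world coordinates); the wrist camera has in their place "tool_from_camera" (4x4, takes a point from camera to tool coordinates, whose origin is the TCP and whose axes are the flange's). Camera axes: x right, y down, z forward; pixel columns grow to the right and rows downward; lengths in mm; the calibration is good to about 2 mm. A picture is of the moment at which its call begins: read the wrist's pose just before it. There is no depth.
- arm.hand_in(): hands the job in; it is judged then, once.
The state is a dict: "time": time; "joint_positions": joint angles; "joint_vel": joint speeds; "tau": joint torques, N m; "tcp_pos": TCP position; "eef_rot": TCP orientation; "contact_force": force on the tool from outside, world axes, zero at the start; "wrist_torque": the same for the moment, N m; "finger_gap": finger opening in mm; "grasp_force": force on a finger pad.
Only numpy, scipy, OpenCV 4.12 (cv2) and the standard library are available. Lean on these libraries where they do the work, as an engineer would, in place of code of your own. Each camera call takes 0.05 s, during which the arm holds its last target. There are 200 camera calls.

## Working session

There is one attempt and no reset: what is moved stays moved. The work goes in short steps, Python scripts to look and compute and a shell command to move; the robot and the scene stay as the last step left them, time stands still between calls to the robot, and variables do not carry over. Pictures are saved under pics/ and viewed, at most 14 in all, crops included, and the job is handed in when it is done.

```bash
mkdir -p pics; cat > h.py <<'E'
import numpy as np, cv2, pickle
from scipy.spatial.transform import Rotation as R
from workcell import arm
def snap(n,f):
    o=arm.get_obs(); c=arm.read_camera(n); cv2.imwrite(f'pics/{f}.png',c['color'][:,:,::-1])
    if n=='wrist':
        T=np.eye(4);T[:3,:3]=R.from_euler('xyz',o['eef_rot']).as_matrix();T[:3,3]=o['tcp_pos']
        c['pose']=T@np.array(c['tool_from_camera'])
    pickle.dump(c,open(f'pics/{f}.pkl','wb')); return c
def pt(f,u,v,z):
    c=pickle.load(open(f'pics/{f}.pkl','rb'));P=np.array(c['pose'])
    d=P[:3,:3]@np.array([(u-c['cx'])/c['fx'],(v-c['cy'])/c['fy'],1]);o=P[:3,3]
    return (o+d*(z-o[2])/d[2])[:2].round(1)
def px(f,p):
    c=pickle.load(open(f'pics/{f}.pkl','rb'));P=np.linalg.inv(np.array(c['pose']))
    q=P[:3,:3]@np.array(p,float)+P[:3,3]; return (q[0]/q[2]*c['fx']+c['cx'],q[1]/q[2]*c['fy']+c['cy'])
E
python3 - <<'E'
from h import *
for n in('scene','top'):
    c=snap(n,n+'0'); print(np.array(c['pose']).round(2).tolist(),c['fx'])
a=cv2.imread('pics/top0.png'); cv2.imwrite('pics/top0b.png',cv2.resize(a,(800,600),interpolation=cv2.INTER_CUBIC))
o=arm.get_obs(); print(o['time'],o['eef_rot'],arm.finger_overhang,o['finger_gap'])
print(R.from_euler('xyz',o['eef_rot']).as_matrix().round(3))
E
```

```text
[[0.62, -0.59, 0.52, 73.06], [-0.79, -0.46, 0.41, -429.24], [0.0, -0.66, -0.75, 775.58], [0.0, 0.0, 0.0, 1.0]] 353.14594213694863
[[-0.1, -0.97, 0.2, 296.41], [-0.99, 0.1, -0.01, -28.26], [-0.01, -0.2, -0.98, 1477.56], [0.0, 0.0, 0.0, 1.0]] 405.5438992367357
0.1 [-3.13993135e+00 -3.48227055e-04  2.73482248e+00] 17.0 85.63848795520042
[[-0.918  0.396 -0.001]
 [ 0.396  0.918 -0.001]
 [ 0.    -0.002 -1.   ]]
```

View pics/top0b.png

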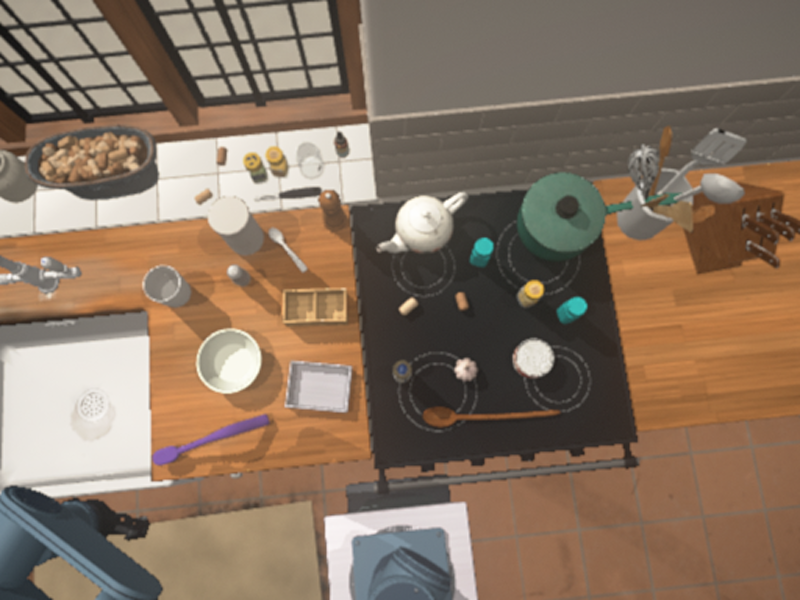

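View pics/scene0.png

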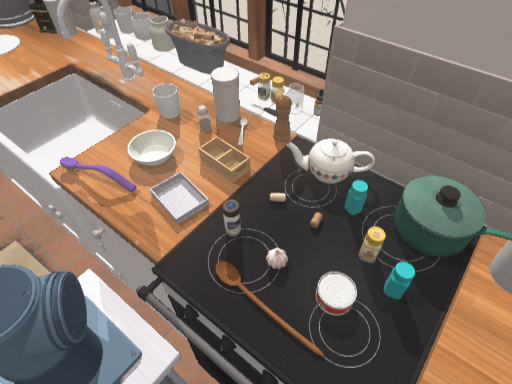

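The top view (800 px) shows the tall jar at (402,371), yellow jar at (530,293), corks at (408,306) and (461,301), garlic at (465,369), tin at (533,358), caddy at (315,306), tray at (319,387), bowl at (229,361) and salt at (237,273). Next, enlarged crops.

```bash
python3 - <<'E'
from h import *
a=cv2.imread('pics/top0.png')[155:285,120:295]; cv2.imwrite('pics/tA.png',cv2.resize(a,None,fx=4.5,fy=4.5,interpolation=cv2.INTER_CUBIC))
a=cv2.imread('pics/top0.png')[145:275,235:395]; cv2.imwrite('pics/tB.png',cv2.resize(a,None,fx=4.5,fy=4.5,interpolation=cv2.INTER_CUBIC))
E
```

```text
(no output)
```

View pics/tA.png

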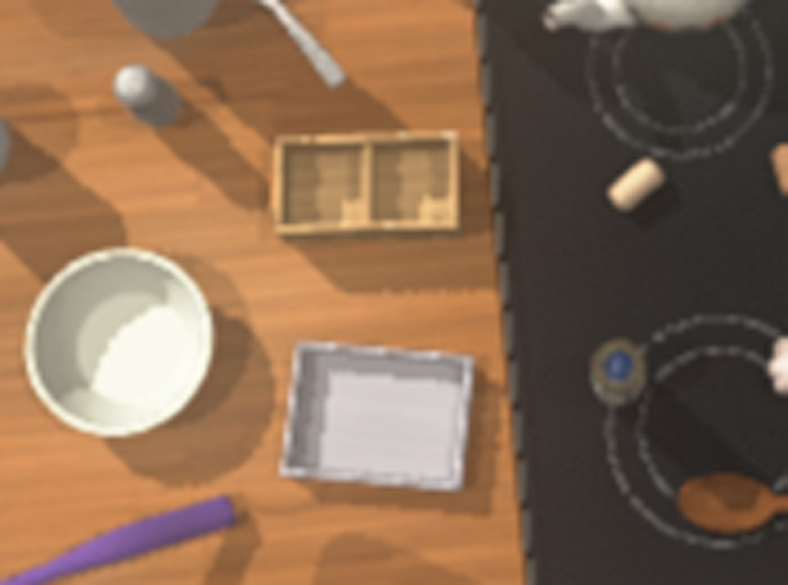

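View pics/tB.png

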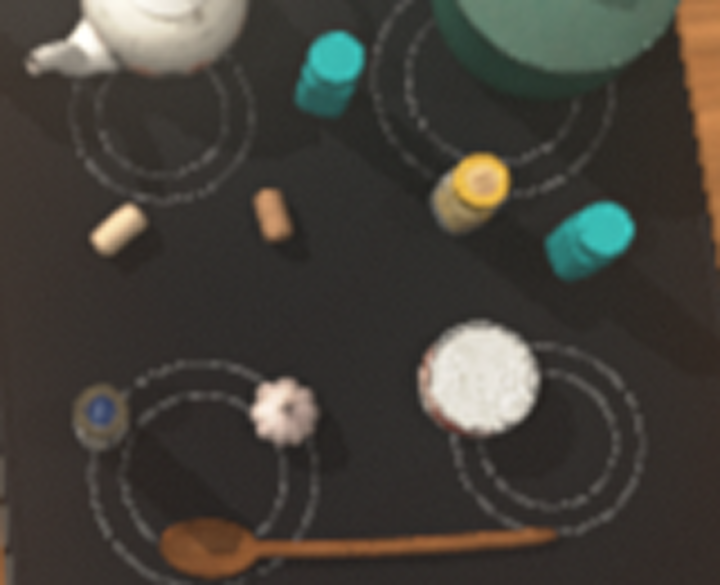

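```bash
python3 - <<'E'
from h import *
A=lambda u,v,z:pt('top0',120+(u+.5)/4.5-.5,155+(v+.5)/4.5-.5,z)
B=lambda u,v,z:pt('top0',235+(u+.5)/4.5-.5,145+(v+.5)/4.5-.5,z)
for n,z,q in(('caddy',43.5,[(277,136),(458,131),(459,229),(276,237)]),('tray',18.5,[(297,341),(474,355),(462,491),(280,477)])):
    p=np.array([A(*c,z) for c in q]); d=(p[0]+p[3]-p[1]-p[2])/2; e=(p[0]+p[1]-p[2]-p[3])/2
    print(n,p.mean(0),np.linalg.norm(d),np.linalg.norm(e),'yaw',np.arctan2(-d[0],d[1]),np.arctan2(e[1],e[0]))
print('bowl',A(119,342,38.5),'salt',A(133,85,80))
print('jt',A(617,371,104.5),B(100,415,104.5)); print('js',B(482,180,95.5),'garlic',B(285,410,22),'tin',B(479,378,39.5))
print('turq',B(336,56,95.5),B(604,228,95.5))
for n,a,b in(('cl',(97,241),(141,216)),('cs',(264,193),(282,237))):
    a,b=B(*a,15),B(*b,15);print(n,(a+b)/2,np.linalg.norm(a-b),np.arctan2(b[1]-a[1],b[0]-a[0]))
print('spoon',B(160,547,15),B(555,535,10),B(205,520,10),'pot edge',B(435,20,60),B(530,100,0),'spout',B(30,60,60),B(110,70,0))
E
```

```text
caddy [623.425 138.575] 146.46168440926795 81.8738358695866 yaw -0.06525106034996192 -0.07396159421851192
tray [439.1  147.05] 143.87776061643436 108.38689957739354 yaw -0.17817502318894468 -0.1818340220420446
bowl [515.8 345. ] salt [713.3 313.7]
jt [445.8 -44.9] [446.5 -45.4]
js [ 599.6 -359.7] garlic [ 444.6 -193.8] tin [ 452.5 -347.6]
turq [ 711.1 -259.7] [ 552.2 -448. ]
cl [607.05 -77.6 ] 41.67025317897649 -1.1479424006619554
cs [ 605.5 -204.4] 39.53833582739672 -2.880664422818468
spoon [347.5 -83. ] [ 325.5 -396. ] [ 365.2 -121.1] pot edge [ 743.8 -349.6] [ 684.9 -432.6] spout [743.7 -18.8] [747.  -84.7]
```

```bash
cat >> h.py <<'E'
def go(x,y,z,yaw=np.pi/2):
    o=arm.get_obs(); C=R.from_euler('xyz',o['eef_rot']); T=R.from_euler('xyz',[np.pi,0,yaw])
    s=C.inv().apply(np.array([x,y,z])-o['tcp_pos'])/600; r=(C.inv()*T).as_rotvec()/np.pi
    print('xyz',s.round(4),'r',r.round(4),'rows',round(max(np.linalg.norm(s)*12,np.linalg.norm(r)*180/8.59),1),'t',round(o['time'],2),'gap',round(float(o['finger_gap']),1))
E
python3 -c "
from h import *
go(446,-45,210)"
```

```text
xyz [-0.7126 -0.6906  0.0635] r [-5.000e-04  2.000e-04  3.705e-01] rows 11.9 t 0.1 gap 85.6
```

```bash
python3 -m inch '[{"x":-0.713,"y":-0.691,"z":0.0635,"rx":-0.0005,"rz":0.3705,"fingers":1},{"x":-0.713,"y":-0.691,"z":0.0635,"rx":-0.0005,"rz":0.3705,"fingers":1},{"x":-0.713,"y":-0.691,"z":0.0635,"rx":-0.0005,"rz":0.3705,"fingers":1},{"x":-0.713,"y":-0.691,"z":0.0635,"rx":-0.0005,"rz":0.3705,"fingers":1},{"x":-0.713,"y":-0.691,"z":0.0635,"rx":-0.0005,"rz":0.3705,"fingers":1},{"x":-0.713,"y":-0.691,"z":0.0635,"rx":-0.0005,"rz":0.3705,"fingers":1},{"x":-0.713,"y":-0.691,"z":0.0635,"rx":-0.0005,"rz":0.3705,"fingers":1},{"x":-0.713,"y":-0.691,"z":0.0635,"rx":-0.0005,"rz":0.3705,"fingers":1},{"x":-0.713,"y":-0.691,"z":0.0635,"rx":-0.0005,"rz":0.3705,"fingers":1},{"x":-0.713,"y":-0.691,"z":0.0635,"rx":-0.0005,"rz":0.3705,"fingers":1},{"x":-0.713,"y":-0.691,"z":0.0635,"rx":-0.0005,"rz":0.3705,"fingers":1},{"x":-0.713,"y":-0.691,"z":0.0635,"rx":-0.0005,"rz":0.3705,"fingers":1}]'
python3 -c "
from h import *
go(446,-45,210);c=snap('wrist','w1');print(c['pose'].round(2).tolist())
print(px('w1',(446,-45,104)),px('w1',(446,-45,0)),px('w1',(445,-194,0)))"
```

```text
xyz [-0.7126 -0.6906  0.0635] r [-5.000e-04  2.000e-04  3.705e-01] rows 11.9 t 0.1 gap 85.6
[[0.4, 0.87, 0.28, 146.38], [0.92, -0.38, -0.12, 535.54], [-0.0, 0.3, -0.95, 373.74], [0.0, 0.0, 0.0, 1.0]]
(np.float64(-80.67106023963908), np.float64(511.58721577133423)) (np.float64(-16.773560067375513), np.float64(429.96500909146954)) (np.float64(-92.6269492956655), np.float64(456.1854080094522))invalid input
```

View pics/w1.png

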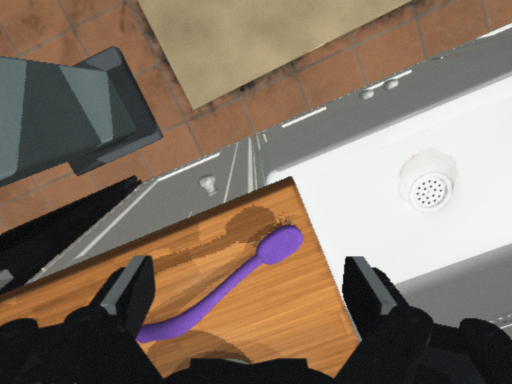

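The wrist view only shows the brush and sink, because the move was refused as "invalid input". I'll retry with every field given.

```bash
python3 -m inch '[{"x":-0.713,"y":-0.691,"z":0.063,"rx":0,"ry":0,"rz":0.37,"fingers":1},{"x":-0.713,"y":-0.691,"z":0.063,"rx":0,"ry":0,"rz":0.37,"fingers":1},{"x":-0.713,"y":-0.691,"z":0.063,"rx":0,"ry":0,"rz":0.37,"fingers":1},{"x":-0.713,"y":-0.691,"z":0.063,"rx":0,"ry":0,"rz":0.37,"fingers":1},{"x":-0.713,"y":-0.691,"z":0.063,"rx":0,"ry":0,"rz":0.37,"fingers":1},{"x":-0.713,"y":-0.691,"z":0.063,"rx":0,"ry":0,"rz":0.37,"fingers":1},{"x":-0.713,"y":-0.691,"z":0.063,"rx":0,"ry":0,"rz":0.37,"fingers":1},{"x":-0.713,"y":-0.691,"z":0.063,"rx":0,"ry":0,"rz":0.37,"fingers":1},{"x":-0.713,"y":-0.691,"z":0.063,"rx":0,"ry":0,"rz":0.37,"fingers":1},{"x":-0.713,"y":-0.691,"z":0.063,"rx":0,"ry":0,"rz":0.37,"fingers":1},{"x":-0.713,"y":-0.691,"z":0.063,"rx":0,"ry":0,"rz":0.37,"fingers":1},{"x":-0.713,"y":-0.691,"z":0.063,"rx":0,"ry":0,"rz":0.37,"fingers":1}]'
python3 -c "
from h import *
go(446,-45,210);c=snap('wrist','w2')
print(px('w2',(446,-45,104)),px('w2',(446,-45,0)),px('w2',(445,-194,0)))"
```

```text
time: 1.45
tcp_pos: [446.9, -47.3, 210.5]
eef_rot: [3.141, 0.0, 1.572]
contact_force: [0.7, 0.5, -0.0]
finger_gap: 85.4
grasp_force: 0.0
xyz [ 0.0038 -0.0015  0.0009] r [0.0002 0.     0.0002] rows 0.1 t 1.45 gap 85.4
(np.float64(245.7384706197609), np.float64(197.28420787202788)) (np.float64(246.34757989355248), np.float64(166.81416880114446)) (np.float64(245.59148559100493), np.float64(289.0280633166664))
```

View pics/w2.png

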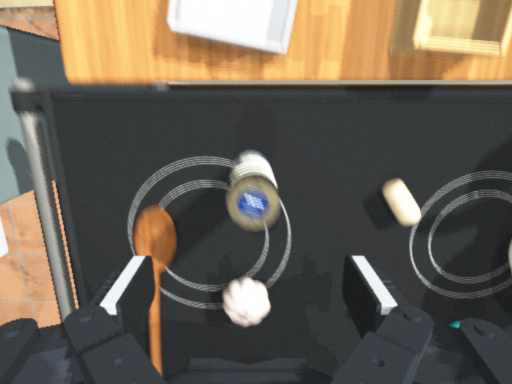

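The wrist view shows the jar cap at (253,203), garlic at (246,302) and long cork at (402,201). It is slightly motion-blurred. I'll compare these with the top-view estimates.

```bash
python3 -c "
from h import *
print(pt('w2',253,203,104.5),pt('w2',246,300,22),pt('w2',402,201,14))
go(446,-45,110);go(446,-45,71);print(arm.finger_overhang)
# same from scene view
print([pt('scene0',*a) for a in((232,205,104.5),(374,232,95.5),(277,259,22),(278,197,12),(316,219,12),(336,284,39.5))])"
```

```text
[451.5 -49.4] [ 445.6 -193.6] [608.8 -78.2]
xyz [ 0.015  -0.0074  0.1672] r [ 0.001   0.0016 -0.0006] rows 2.0 t 1.5 gap 85.6
xyz [ 0.0153 -0.0076  0.2322] r [ 0.001   0.0016 -0.0006] rows 2.8 t 1.5 gap 85.6
17.0
[array([453.9, -46.5]), array([ 601.3, -352. ]), array([ 442. , -194.4]), array([608.2, -76.8]), array([ 608.9, -201.9]), array([ 463.8, -341.2])]
```

```bash
python3 -m inch '[{"x":0,"y":0,"z":0,"rx":0,"ry":0,"rz":0,"fingers":1},{"x":0,"y":0,"z":0,"rx":0,"ry":0,"rz":0,"fingers":1},{"x":0,"y":0,"z":0,"rx":0,"ry":0,"rz":0,"fingers":1}]'
python3 -c "
from h import *
go(448,-46,71)"
```

```text
time: 1.8
tcp_pos: [445.8, -43.6, 210.5]
eef_rot: [-3.141, -0.001, 1.574]
contact_force: [-1.5, 0.4, -0.0]
finger_gap: 85.5
grasp_force: 0.0
xyz [-0.0041  0.0038  0.2324] r [-0.0002 -0.0002  0.0009] rows 2.8 t 1.8 gap 85.5
```

```bash
python3 -m inch '[{"x":-0.003,"y":0.003,"z":0.06,"rx":0,"ry":0,"rz":0,"fingers":1},{"x":-0.003,"y":0.003,"z":0.12,"rx":0,"ry":0,"rz":0,"fingers":1},{"x":-0.003,"y":0.003,"z":0.18,"rx":0,"ry":0,"rz":0,"fingers":1},{"x":-0.003,"y":0.003,"z":0.232,"rx":0,"ry":0,"rz":0,"fingers":1},{"x":-0.003,"y":0.003,"z":0.232,"rx":0,"ry":0,"rz":0,"fingers":1},{"x":-0.003,"y":0.003,"z":0.232,"rx":0,"ry":0,"rz":0,"fingers":0},{"x":-0.003,"y":0.003,"z":0.232,"rx":0,"ry":0,"rz":0,"fingers":0},{"x":-0.003,"y":0.003,"z":0.232,"rx":0,"ry":0,"rz":0,"fingers":0},{"x":-0.003,"y":0.003,"z":0.232,"rx":0,"ry":0,"rz":0,"fingers":0},{"x":-0.003,"y":0.003,"z":0.232,"rx":0,"ry":0,"rz":0,"fingers":0}]'
python3 -m inch '[{"x":0,"y":0,"z":0,"rx":0,"ry":0,"rz":0,"fingers":0},{"x":0,"y":0,"z":0,"rx":0,"ry":0,"rz":0,"fingers":0},{"x":0,"y":0,"z":0,"rx":0,"ry":0,"rz":0,"fingers":0},{"x":0,"y":0,"z":0,"rx":0,"ry":0,"rz":0,"fingers":0}]'
python3 -c "
from h import *
go(626,174,195);go(626,174,71,np.pi/2-.07);print(arm.finger_overhang)"
```

```text
time: 2.8
tcp_pos: [449.4, -47.0, 73.2]
eef_rot: [3.138, 0.001, 1.572]
contact_force: [-0.7, 1.2, 8.1]
finger_gap: 39.6
grasp_force: 59.5
time: 3.2
tcp_pos: [449.4, -47.0, 73.2]
eef_rot: [3.138, 0.001, 1.572]
contact_force: [-0.9, 0.7, 7.8]
finger_gap: 39.7
grasp_force: 59.5
xyz [ 0.3677  0.2955 -0.2024] r [0.0011 0.0003 0.0005] rows 6.2 t 3.2 gap 39.7
xyz [0.3678 0.2948 0.0043] r [0.0011 0.0003 0.0228] rows 5.7 t 3.2 gap 39.7
17.0
```

```bash
python3 -m inch '[{"x":0,"y":0,"z":-0.05,"rx":0,"ry":0,"rz":0,"fingers":0},{"x":0,"y":0,"z":-0.11,"rx":0,"ry":0,"rz":0,"fingers":0},{"x":0,"y":0,"z":-0.17,"rx":0,"ry":0,"rz":0,"fingers":0},{"x":0.04,"y":0.03,"z":-0.2,"rx":0,"ry":0,"rz":0,"fingers":0},{"x":0.1,"y":0.08,"z":-0.2,"rx":0,"ry":0,"rz":0.01,"fingers":0},{"x":0.16,"y":0.13,"z":-0.2,"rx":0,"ry":0,"rz":0.02,"fingers":0},{"x":0.22,"y":0.18,"z":-0.2,"rx":0,"ry":0,"rz":0.023,"fingers":0},{"x":0.28,"y":0.225,"z":-0.2,"rx":0,"ry":0,"rz":0.023,"fingers":0},{"x":0.33,"y":0.265,"z":-0.2,"rx":0,"ry":0,"rz":0.023,"fingers":0},{"x":0.36,"y":0.29,"z":-0.2,"rx":0,"ry":0,"rz":0.023,"fingers":0},{"x":0.3675,"y":0.2955,"z":-0.2,"rx":0,"ry":0,"rz":0.023,"fingers":0},{"x":0.3675,"y":0.2955,"z":-0.2,"rx":0,"ry":0,"rz":0.023,"fingers":0}]'
python3 -m inch '[{"x":0,"y":0,"z":0,"rx":0,"ry":0,"rz":0,"fingers":0},{"x":0,"y":0,"z":0,"rx":0,"ry":0,"rz":0,"fingers":0},{"x":0,"y":0,"z":0,"rx":0,"ry":0,"rz":0,"fingers":0}]'
python3 -c "
from h import *
go(626,174,73,np.pi/2-.07)
snap('wrist','w3');snap('scene','s3')
a=cv2.imread('pics/s3.png')[60:260,90:290];b=cv2.imread('pics/w3.png')
cv2.imwrite('pics/v3.png',np.hstack([cv2.resize(a,(384,384)),b[:,48:464]]))
"
```

```text
time: 4.4
tcp_pos: [625.1, 174.5, 191.5]
eef_rot: [-3.142, 0.0, 1.501]
contact_force: [-0.5, -0.7, -1.3]
finger_gap: 39.7
grasp_force: 60.8
time: 4.7
tcp_pos: [624.8, 173.0, 191.7]
eef_rot: [3.141, 0.0, 1.499]
contact_force: [-0.9, 0.6, -0.9]
finger_gap: 39.5
grasp_force: 60.8
xyz [0.0018 0.0018 0.1979] r [ 0.0001  0.     -0.0006] rows 2.4 t 4.7 gap 39.5
```

View pics/v3.png

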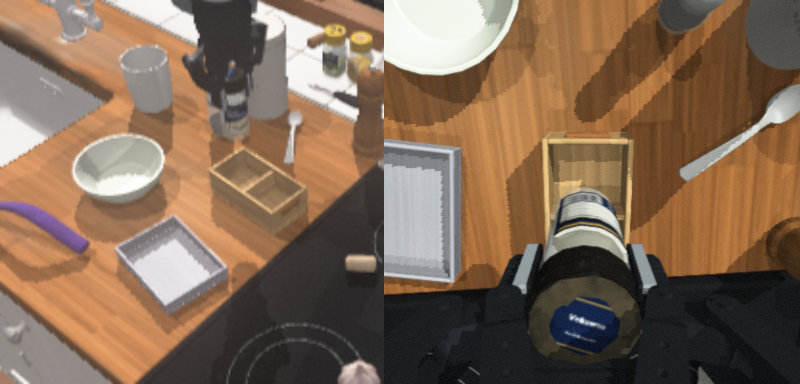

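The jar is held upright. In the wrist image the caddy's far rim corners are at u=208 and 297, v≈137.

```bash
python3 -c "
from h import *
a,b=pt('w3',208,138,43.5),pt('w3',297,137,43.5);print(a,b)
ya=-.07;c=np.array([623.4,138.6]);M=np.array([[np.cos(ya),-np.sin(ya)],[np.sin(ya),np.cos(ya)]])
print(c+M@[-39,73],c+M@[39,73]); print(np.arctan2(*(b-a)[::-1]))
print('tray corners seen',pt('w3',48+460-384,148,18.5),pt('w3',48+460-384,280,18.5))
c=np.array([439.1,147]);ya=-.18;M=np.array([[np.cos(ya),-np.sin(ya)],[np.sin(ya),np.cos(ya)]]);print(c+M@[52,70],c+M@[52,-70])
"
```

```text
[595.1 216.2] [669.4 211.7]
[589.60133885 214.14899406] [667.41031687 208.69345197]
-0.06049138424228639
tray corners seen [513.6 209.5] [487.6  71.8]
[502.79194216 206.55952068] [477.72780189  68.82140369]
```

```bash
python3 -c "
from h import *
S=lambda u,v,z:pt('s3',90+u/1.92,60+v/1.92,z)
for z,q in((18.5,[(117,246),(176,217),(227,268),(166,312)]),(43.5,[(210,178),(243,150),(307,187),(277,231)])):
  p=np.array([S(*c,z) for c in q]);print(p.tolist(),p.mean(0))
print('bowl',S(119,167,38.5))
"
```

```text
[[406.4, 225.2], [502.2, 199.8], [476.6, 67.1], [368.3, 78.8]] [438.375 142.725]
[[580.5, 199.2], [662.3, 204.0], [659.1, 65.8], [559.6, 41.7]] [615.375 127.675]
bowl [511.9 337.4]
```

```bash
python3 -m inch '[{"x":0.004,"y":0.003,"z":0.02,"rx":0,"ry":0,"rz":0,"fingers":0},{"x":0.004,"y":0.003,"z":0.06,"rx":0,"ry":0,"rz":0,"fingers":0},{"x":0.004,"y":0.003,"z":0.1,"rx":0,"ry":0,"rz":0,"fingers":0},{"x":0.004,"y":0.003,"z":0.14,"rx":0,"ry":0,"rz":0,"fingers":0},{"x":0.004,"y":0.003,"z":0.17,"rx":0,"ry":0,"rz":0,"fingers":0},{"x":0.004,"y":0.003,"z":0.185,"rx":0,"ry":0,"rz":0,"fingers":0},{"x":0.004,"y":0.003,"z":0.192,"rx":0,"ry":0,"rz":0,"fingers":0},{"x":0.004,"y":0.003,"z":0.196,"rx":0,"ry":0,"rz":0,"fingers":0},{"x":0.004,"y":0.003,"z":0.196,"rx":0,"ry":0,"rz":0,"fingers":0}]'
```

```text
time: 5.7
tcp_pos: [627.6, 176.4, 74.2]
eef_rot: [3.141, -0.0, 1.5]
contact_force: [-0.6, -0.6, -1.3]
finger_gap: 40.2
grasp_force: 60.8
```

```bash
python3 -m inch '[{"x":0,"y":0,"z":0.003,"rx":0,"ry":0,"rz":0,"fingers":0},{"x":0,"y":0,"z":0.003,"rx":0,"ry":0,"rz":0,"fingers":0},{"x":0,"y":0,"z":0.003,"rx":0,"ry":0,"rz":0,"fingers":0.6},{"x":0,"y":0,"z":0.003,"rx":0,"ry":0,"rz":0,"fingers":0.8},{"x":0,"y":0,"z":0.003,"rx":0,"ry":0,"rz":0,"fingers":0.9},{"x":0,"y":0,"z":0.003,"rx":0,"ry":0,"rz":0,"fingers":0.9},{"x":0,"y":0,"z":-0.04,"rx":0,"ry":0,"rz":0,"fingers":0.9},{"x":0,"y":0,"z":-0.1,"rx":0,"ry":0,"rz":0,"fingers":1},{"x":0,"y":0,"z":-0.16,"rx":0,"ry":0,"rz":0,"fingers":1},{"x":0,"y":0,"z":-0.2,"rx":0,"ry":0,"rz":0,"fingers":1},{"x":0,"y":0,"z":-0.2,"rx":0,"ry":0,"rz":0,"fingers":1},{"x":0,"y":0,"z":-0.2,"rx":0,"ry":0,"rz":0,"fingers":1}]'
python3 -c "
from h import *
go(600,-300,195)
go(600,-357,195)"
```

```text
time: 6.9
tcp_pos: [627.2, 176.4, 194.0]
eef_rot: [3.141, -0.0, 1.5]
contact_force: [0.2, 0.2, -0.2]
finger_gap: 85.7
grasp_force: 0.0
xyz [-0.7951  0.0107 -0.0017] r [ 0.0003 -0.     -0.0225] rows 9.5 t 6.9 gap 85.7
xyz [-0.8899  0.0174 -0.0017] r [ 0.0003 -0.     -0.0225] rows 10.7 t 6.9 gap 85.7
```

```bash
python3 -m inch '[{"x":-0.05,"y":0.001,"z":0,"rx":0,"ry":0,"rz":-0.005,"fingers":1},{"x":-0.12,"y":0.002,"z":0,"rx":0,"ry":0,"rz":-0.01,"fingers":1},{"x":-0.2,"y":0.003,"z":0,"rx":0,"ry":0,"rz":-0.015,"fingers":1},{"x":-0.28,"y":0.004,"z":0,"rx":0,"ry":0,"rz":-0.02,"fingers":1},{"x":-0.36,"y":0.006,"z":0,"rx":0,"ry":0,"rz":-0.0225,"fingers":1},{"x":-0.44,"y":0.008,"z":0,"rx":0,"ry":0,"rz":-0.0225,"fingers":1},{"x":-0.52,"y":0.01,"z":0,"rx":0,"ry":0,"rz":-0.0225,"fingers":1},{"x":-0.6,"y":0.011,"z":0,"rx":0,"ry":0,"rz":-0.0225,"fingers":1},{"x":-0.68,"y":0.011,"z":0,"rx":0,"ry":0,"rz":-0.0225,"fingers":1},{"x":-0.75,"y":0.011,"z":0,"rx":0,"ry":0,"rz":-0.0225,"fingers":1},{"x":-0.79,"y":0.011,"z":0,"rx":0,"ry":0,"rz":-0.0225,"fingers":1},{"x":-0.795,"y":0.011,"z":0,"rx":0,"ry":0,"rz":-0.0225,"fingers":1}]'
python3 -m inch '[{"x":0,"y":0,"z":0,"rx":0,"ry":0,"rz":0,"fingers":1},{"x":0,"y":0,"z":0,"rx":0,"ry":0,"rz":0,"fingers":1},{"x":0,"y":0,"z":0,"rx":0,"ry":0,"rz":0,"fingers":1}]'
python3 -c "
from h import *
go(600,-357,195);snap('wrist','w4');snap('scene','s4')
print(px('w4',(600,-357,95.5)))
a=cv2.imread('pics/s4.png')[60:260,90:290];b=cv2.imread('pics/w4.png')
cv2.imwrite('pics/v4.png',np.hstack([cv2.resize(a,(288,384))]+[b]))
"
```

```text
time: 8.1
tcp_pos: [598.4, -303.2, 190.9]
eef_rot: [-3.138, -0.001, 1.567]
contact_force: [0.5, -0.3, 0.0]
finger_gap: 85.4
grasp_force: 0.0
time: 8.4
tcp_pos: [600.3, -298.1, 193.4]
eef_rot: [-3.141, -0.001, 1.573]
contact_force: [-0.5, 0.5, 0.1]
finger_gap: 85.6
grasp_force: 0.0
xyz [-0.0982 -0.0006 -0.0028] r [-0.0002 -0.0003  0.0006] rows 1.2 t 8.4 gap 85.6
(np.float64(246.6749813228026), np.float64(275.166115107117))
```

View pics/v4.png

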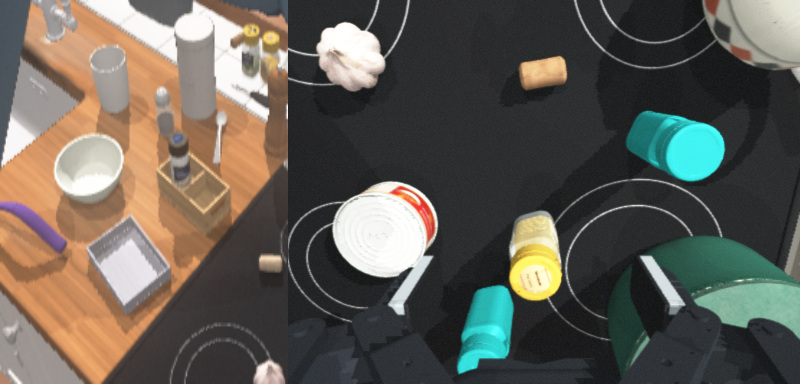

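The tall jar stands in the far bay. The yellow cap is at wrist (248,273) and the short cork at (255,72). I'll check the pot clearance before descending.

```bash
python3 -c "
from h import *
print(pt('w4',248,272,95.5),'cork',pt('w4',255,72,14),pt('w4',235,75,14),pt('w4',278,68,14),'garlic',pt('w4',63,55,22))
for z in(0,60,120):print(z,'pot left edge wrist',pt('w4',324,330,z),'top',pt('top0',565*.64,213*.64,z),pt('top0',518*.64,222*.64,z),pt('top0',540*.64,252*.64,z))
"
```

```text
[ 601.  -354.2] cork [ 606.8 -203.6] [ 589.2 -206.2] [ 626.9 -200.3] garlic [ 444.7 -191. ]
0 pot left edge wrist [ 691.3 -488.9] top [ 801.6 -485.9] [ 790.3 -368. ] [ 709.1 -410.4]
60 pot left edge wrist [ 674.3 -438.5] top [ 781.  -467.3] [ 770.3 -354.2] [ 692.3 -394.8]
120 pot left edge wrist [ 657.4 -388.1] top [ 760.5 -448.7] [ 750.2 -340.4] [ 675.6 -379.3]
```

```bash
python3 -m inch '[{"x":-0.04,"y":0.001,"z":0,"rx":0,"ry":0,"rz":0,"fingers":0.8},{"x":-0.08,"y":0.001,"z":0,"rx":0,"ry":0,"rz":0,"fingers":0.8},{"x":-0.095,"y":0.001,"z":0.01,"rx":0,"ry":0,"rz":0,"fingers":0.8},{"x":-0.095,"y":0.001,"z":0.06,"rx":0,"ry":0,"rz":0,"fingers":0.8},{"x":-0.095,"y":0.001,"z":0.12,"rx":0,"ry":0,"rz":0,"fingers":0.8},{"x":-0.095,"y":0.001,"z":0.18,"rx":0,"ry":0,"rz":0,"fingers":0.8},{"x":-0.095,"y":0.001,"z":0.212,"rx":0,"ry":0,"rz":0,"fingers":0.8},{"x":-0.095,"y":0.001,"z":0.212,"rx":0,"ry":0,"rz":0,"fingers":0.8},{"x":-0.095,"y":0.001,"z":0.212,"rx":0,"ry":0,"rz":0,"fingers":0},{"x":-0.095,"y":0.001,"z":0.212,"rx":0,"ry":0,"rz":0,"fingers":0},{"x":-0.095,"y":0.001,"z":0.212,"rx":0,"ry":0,"rz":0,"fingers":0},{"x":-0.095,"y":0.001,"z":0.212,"rx":0,"ry":0,"rz":0,"fingers":0}]'
python3 -m inch '[{"x":0,"y":0,"z":0,"rx":0,"ry":0,"rz":0,"fingers":0},{"x":0,"y":0,"z":0,"rx":0,"ry":0,"rz":0,"fingers":0},{"x":0,"y":0,"z":0,"rx":0,"ry":0,"rz":0,"fingers":0}]'
python3 -c "
from h import *
go(622.5,104.5,200,np.pi/2-.07)"
```

```text
time: 9.7
tcp_pos: [601.7, -357.5, 68.5]
eef_rot: [3.139, 0.002, 1.571]
contact_force: [-0.2, 0.4, 4.2]
finger_gap: 42.7
grasp_force: 61.1
time: 10.0
tcp_pos: [601.6, -357.6, 68.5]
eef_rot: [3.139, 0.002, 1.571]
contact_force: [-0.8, 1.4, 6.9]
finger_gap: 42.5
grasp_force: 61.2
xyz [ 0.7697  0.0353 -0.2206] r [0.0009 0.0006 0.0223] rows 9.6 t 10.0 gap 42.5
```

```bash
python3 -m inch '[{"x":0,"y":0,"z":-0.06,"rx":0,"ry":0,"rz":0,"fingers":0},{"x":0,"y":0,"z":-0.12,"rx":0,"ry":0,"rz":0,"fingers":0},{"x":0,"y":0,"z":-0.18,"rx":0,"ry":0,"rz":0,"fingers":0},{"x":0.05,"y":0.002,"z":-0.22,"rx":0,"ry":0,"rz":0,"fingers":0},{"x":0.12,"y":0.006,"z":-0.22,"rx":0,"ry":0,"rz":0.005,"fingers":0},{"x":0.2,"y":0.01,"z":-0.22,"rx":0,"ry":0,"rz":0.01,"fingers":0},{"x":0.28,"y":0.014,"z":-0.22,"rx":0,"ry":0,"rz":0.015,"fingers":0},{"x":0.36,"y":0.018,"z":-0.22,"rx":0,"ry":0,"rz":0.02,"fingers":0},{"x":0.44,"y":0.022,"z":-0.22,"rx":0,"ry":0,"rz":0.022,"fingers":0},{"x":0.52,"y":0.026,"z":-0.22,"rx":0,"ry":0,"rz":0.022,"fingers":0},{"x":0.6,"y":0.03,"z":-0.22,"rx":0,"ry":0,"rz":0.022,"fingers":0},{"x":0.64,"y":0.032,"z":-0.22,"rx":0,"ry":0,"rz":0.022,"fingers":0}]'
python3 -m inch '[{"x":0.05,"y":0.002,"z":0,"rx":0,"ry":0,"rz":0,"fingers":0},{"x":0.1,"y":0.004,"z":0,"rx":0,"ry":0,"rz":0,"fingers":0},{"x":0.128,"y":0.006,"z":0,"rx":0,"ry":0,"rz":0,"fingers":0},{"x":0.128,"y":0.006,"z":0,"rx":0,"ry":0,"rz":0,"fingers":0},{"x":0.128,"y":0.006,"z":0,"rx":0,"ry":0,"rz":0,"fingers":0},{"x":0.128,"y":0.006,"z":0,"rx":0,"ry":0,"rz":0,"fingers":0}]'
python3 -c "
from h import *
go(622.5,104.5,69,np.pi/2-.07)
snap('wrist','w5');b=cv2.imread('pics/w5.png');cv2.imwrite('pics/v5.png',b[:,60:440])"
```

```text
time: 11.2
tcp_pos: [619.2, 31.2, 198.6]
eef_rot: [-3.141, -0.001, 1.504]
contact_force: [-0.4, -0.4, -0.4]
finger_gap: 42.2
grasp_force: 61.5
time: 11.8
tcp_pos: [628.8, 102.1, 198.4]
eef_rot: [-3.141, 0.001, 1.501]
contact_force: [0.1, -0.2, -0.7]
finger_gap: 42.5
grasp_force: 61.5
xyz [ 0.0034 -0.0106  0.2157] r [-0.0001  0.0002 -0.0001] rows 2.6 t 11.8 gap 42.5
```

View pics/v5.png

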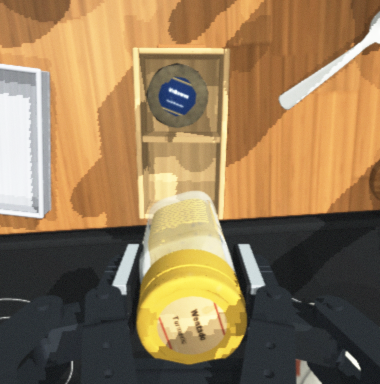

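The tall jar is upright in the far bay, with its cap at about (237,95). Caddy rim corners in full-image pixels are (195,48), (288,50) at the far end and (200,220), (284,220) at the near end.

```bash
python3 -c "
from h import *
p=np.array([pt('w5',*c,43.5) for c in((195,48),(288,50),(200,220),(284,220))]);print(p,p.mean(0));print('jt cap',pt('w5',237,95,103.5),'div',pt('w5',242,139,43.5))"
```

```text
[[595.3 215.4]
 [668.7 208.8]
 [582.5  69.6]
 [660.3  64.2]] [626.7 139.5]
jt cap [627.6 178.1] div [627.  141.4]
```

```bash
python3 -m inch '[{"x":0.003,"y":-0.007,"z":0.02,"rx":0,"ry":0,"rz":0,"fingers":0},{"x":0.003,"y":-0.007,"z":0.06,"rx":0,"ry":0,"rz":0,"fingers":0},{"x":0.003,"y":-0.007,"z":0.1,"rx":0,"ry":0,"rz":0,"fingers":0},{"x":0.003,"y":-0.007,"z":0.15,"rx":0,"ry":0,"rz":0,"fingers":0},{"x":0.003,"y":-0.007,"z":0.19,"rx":0,"ry":0,"rz":0,"fingers":0},{"x":0.003,"y":-0.007,"z":0.207,"rx":0,"ry":0,"rz":0,"fingers":0},{"x":0.003,"y":-0.007,"z":0.213,"rx":0,"ry":0,"rz":0,"fingers":0},{"x":0.003,"y":-0.007,"z":0.216,"rx":0,"ry":0,"rz":0,"fingers":0},{"x":0.003,"y":-0.007,"z":0.216,"rx":0,"ry":0,"rz":0,"fingers":0}]'
```

```text
time: 12.75
tcp_pos: [625.5, 105.4, 70.0]
eef_rot: [3.14, -0.0, 1.502]
contact_force: [-0.1, 0.5, -1.1]
finger_gap: 42.5
grasp_force: 61.5
```

Still about 2 mm up: lower it, release and retreat.

```bash
python3 -m inch '[{"x":0,"y":0,"z":0.003,"rx":0,"ry":0,"rz":0,"fingers":0},{"x":0,"y":0,"z":0.003,"rx":0,"ry":0,"rz":0,"fingers":0},{"x":0,"y":0,"z":0.003,"rx":0,"ry":0,"rz":0,"fingers":0.6},{"x":0,"y":0,"z":0.003,"rx":0,"ry":0,"rz":0,"fingers":0.8},{"x":0,"y":0,"z":0.003,"rx":0,"ry":0,"rz":0,"fingers":0.9},{"x":0,"y":0,"z":0.003,"rx":0,"ry":0,"rz":0,"fingers":0.9},{"x":0,"y":0,"z":-0.04,"rx":0,"ry":0,"rz":0,"fingers":0.9},{"x":0,"y":0,"z":-0.1,"rx":0,"ry":0,"rz":0,"fingers":0.9},{"x":0,"y":0,"z":-0.14,"rx":0,"ry":0,"rz":0,"fingers":0.9},{"x":0,"y":0,"z":-0.14,"rx":0,"ry":0,"rz":0,"fingers":0.9}]'
python3 -c "
from h import *
go(608,-77.5,120,np.pi/2+.423)"
```

```text
time: 13.75
tcp_pos: [627.3, 105.6, 157.5]
eef_rot: [3.133, -0.001, 1.502]
contact_force: [0.1, -0.3, 0.3]
finger_gap: 77.1
grasp_force: 0.0
xyz [-0.3067 -0.0116  0.0623] r [ 0.0026  0.0005 -0.1566] rows 3.8 t 13.75 gap 77.1
```

```bash
python3 -m inch '[{"x":-0.05,"y":-0.002,"z":0,"rx":0,"ry":0,"rz":-0.02,"fingers":0.6},{"x":-0.11,"y":-0.004,"z":0,"rx":0,"ry":0,"rz":-0.06,"fingers":0.6},{"x":-0.17,"y":-0.006,"z":0,"rx":0,"ry":0,"rz":-0.1,"fingers":0.6},{"x":-0.23,"y":-0.008,"z":0.02,"rx":0,"ry":0,"rz":-0.14,"fingers":0.6},{"x":-0.28,"y":-0.01,"z":0.04,"rx":0,"ry":0,"rz":-0.156,"fingers":0.6},{"x":-0.306,"y":-0.012,"z":0.06,"rx":0,"ry":0,"rz":-0.156,"fingers":0.6},{"x":-0.306,"y":-0.012,"z":0.06,"rx":0,"ry":0,"rz":-0.156,"fingers":0.6},{"x":-0.306,"y":-0.012,"z":0.06,"rx":0,"ry":0,"rz":-0.156,"fingers":0.6},{"x":-0.306,"y":-0.012,"z":0.06,"rx":0,"ry":0,"rz":-0.156,"fingers":0.6}]'
python3 -c "
from h import *
go(608,-77.5,19.5,np.pi/2+.423)
snap('wrist','w6');print(px('w6',(608,-77.5,12)))"
```

```text
time: 14.65
tcp_pos: [605.2, -75.8, 117.2]
eef_rot: [3.141, -0.0, 1.992]
contact_force: [-0.6, -0.1, -0.2]
finger_gap: 51.3
grasp_force: 0.0
xyz [-0.0045  0.0029  0.1629] r [ 0.0002 -0.     -0.0005] rows 2.0 t 14.65 gap 51.3
(np.float64(249.49157535590788), np.float64(203.68286220210993))
```

View pics/w6.png

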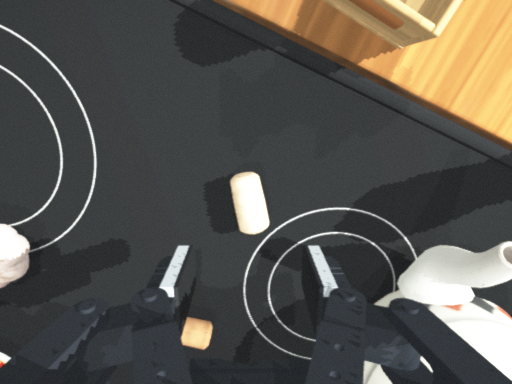

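```bash
python3 -c "
from h import *
a,b=pt('w6',243,176,15),pt('w6',257,231,15);print(a,b,(a+b)/2,np.linalg.norm(a-b))
y=np.arctan2(*(a-b)[::-1]);print(y)
go(*((a+b)/2),20,y)"
```

```text
[594.6 -59.2] [621.8 -94.3] [608.2  -76.75] 44.40551767517181
2.230061895305782
xyz [-0.0035  0.0035  0.1623] r [ 0.0003  0.0001 -0.0755] rows 1.9 t 14.7 gap 51.5
```

```bash
python3 -m inch '[{"x":-0.0035,"y":0.0035,"z":0.03,"rx":0,"ry":0,"rz":-0.04,"fingers":0.6},{"x":-0.0035,"y":0.0035,"z":0.08,"rx":0,"ry":0,"rz":-0.074,"fingers":0.6},{"x":-0.0035,"y":0.0035,"z":0.13,"rx":0,"ry":0,"rz":-0.074,"fingers":0.6},{"x":-0.0035,"y":0.0035,"z":0.155,"rx":0,"ry":0,"rz":-0.074,"fingers":0.6},{"x":-0.0035,"y":0.0035,"z":0.16,"rx":0,"ry":0,"rz":-0.074,"fingers":0.6},{"x":-0.0035,"y":0.0035,"z":0.16,"rx":0,"ry":0,"rz":-0.074,"fingers":0.6},{"x":-0.0035,"y":0.0035,"z":0.16,"rx":0,"ry":0,"rz":-0.074,"fingers":0},{"x":-0.0035,"y":0.0035,"z":0.16,"rx":0,"ry":0,"rz":-0.074,"fingers":0},{"x":-0.0035,"y":0.0035,"z":0.16,"rx":0,"ry":0,"rz":-0.074,"fingers":0},{"x":-0.0035,"y":0.0035,"z":0.16,"rx":0,"ry":0,"rz":-0.074,"fingers":0},{"x":-0.0035,"y":0.0035,"z":0.16,"rx":0,"ry":0,"rz":-0.074,"fingers":0},{"x":-0.0035,"y":0.0035,"z":0.16,"rx":0,"ry":0,"rz":-0.074,"fingers":0}]'
python3 -c "
from h import *
go(446,179,120,np.pi/2-.18)"
```

```text
time: 15.9
tcp_pos: [608.9, -78.6, 22.8]
eef_rot: [3.139, 0.003, 2.224]
contact_force: [-1.6, 0.8, 6.8]
finger_gap: 22.2
grasp_force: 60.0
xyz [ 0.5055  0.0456 -0.1634] r [0.001  0.0006 0.2652] rows 6.4 t 15.9 gap 22.2
```

```bash
python3 -m inch '[{"x":0,"y":0,"z":-0.06,"rx":0,"ry":0,"rz":0,"fingers":0},{"x":0,"y":0,"z":-0.12,"rx":0,"ry":0,"rz":0,"fingers":0},{"x":0.05,"y":0.005,"z":-0.163,"rx":0,"ry":0,"rz":0.02,"fingers":0},{"x":0.12,"y":0.012,"z":-0.163,"rx":0,"ry":0,"rz":0.06,"fingers":0},{"x":0.2,"y":0.019,"z":-0.163,"rx":0,"ry":0,"rz":0.1,"fingers":0},{"x":0.28,"y":0.026,"z":-0.163,"rx":0,"ry":0,"rz":0.145,"fingers":0},{"x":0.35,"y":0.032,"z":-0.163,"rx":0,"ry":0,"rz":0.19,"fingers":0},{"x":0.42,"y":0.039,"z":-0.163,"rx":0,"ry":0,"rz":0.235,"fingers":0},{"x":0.47,"y":0.043,"z":-0.163,"rx":0,"ry":0,"rz":0.26,"fingers":0},{"x":0.5,"y":0.046,"z":-0.163,"rx":0,"ry":0,"rz":0.265,"fingers":0},{"x":0.5055,"y":0.046,"z":-0.163,"rx":0,"ry":0,"rz":0.265,"fingers":0},{"x":0.5055,"y":0.046,"z":-0.163,"rx":0,"ry":0,"rz":0.265,"fingers":0}]'
python3 -m inch '[{"x":0,"y":0,"z":0,"rx":0,"ry":0,"rz":0,"fingers":0},{"x":0,"y":0,"z":0,"rx":0,"ry":0,"rz":0,"fingers":0},{"x":0,"y":0,"z":0,"rx":0,"ry":0,"rz":0,"fingers":0}]'
python3 -c "
from h import *
go(447,178.5,20,np.pi/2-.18)
snap('wrist','w7');
ya=-.18;c=np.array([441,147]);M=np.array([[np.cos(ya),-np.sin(ya)],[np.sin(ya),np.cos(ya)]])
im=cv2.imread('pics/w7.png')
for k in((52,70),(-52,70),(52,-70),(-52,-70)):
  q=px('w7',[*(c+M@k),18.5]);cv2.circle(im,(int(q[0]),int(q[1])),4,(0,0,255),1)
cv2.imwrite('pics/v7.png',im)"
```

```text
time: 17.1
tcp_pos: [445.2, 179.6, 119.1]
eef_rot: [3.141, -0.0, 1.394]
contact_force: [0.3, 0.2, 0.9]
finger_gap: 22.0
grasp_force: 59.1
time: 17.4
tcp_pos: [445.7, 178.6, 118.7]
eef_rot: [3.142, 0.0, 1.39]
contact_force: [-0.7, 0.1, -0.4]
finger_gap: 22.0
grasp_force: 59.1
xyz [0.0002 0.0022 0.1644] r [ 0.      0.     -0.0001] rows 2.0 t 17.4 gap 22.0
```

View pics/v7.png

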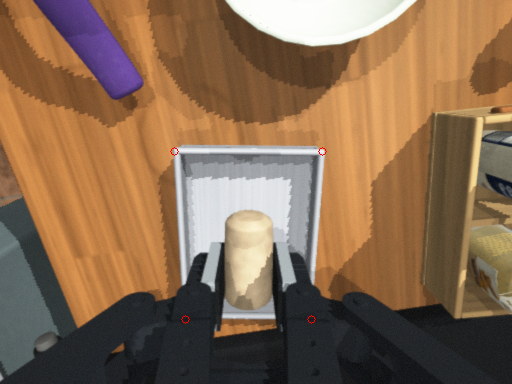

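The predicted tray corners match the rim in the picture, and the cork is held straight above the tray.

```bash
python3 -m inch '[{"x":0,"y":0.002,"z":0.04,"rx":0,"ry":0,"rz":0,"fingers":0},{"x":0,"y":0.002,"z":0.09,"rx":0,"ry":0,"rz":0,"fingers":0},{"x":0,"y":0.002,"z":0.13,"rx":0,"ry":0,"rz":0,"fingers":0},{"x":0,"y":0.002,"z":0.155,"rx":0,"ry":0,"rz":0,"fingers":0},{"x":0,"y":0.002,"z":0.163,"rx":0,"ry":0,"rz":0,"fingers":0},{"x":0,"y":0.002,"z":0.163,"rx":0,"ry":0,"rz":0,"fingers":0},{"x":0,"y":0.002,"z":0.163,"rx":0,"ry":0,"rz":0,"fingers":0.4},{"x":0,"y":0.002,"z":0.163,"rx":0,"ry":0,"rz":0,"fingers":0.5},{"x":0,"y":0.002,"z":0.163,"rx":0,"ry":0,"rz":0,"fingers":0.5},{"x":0,"y":0.002,"z":0.12,"rx":0,"ry":0,"rz":0,"fingers":0.5},{"x":0,"y":0.002,"z":0.06,"rx":0,"ry":0,"rz":0,"fingers":0.6},{"x":0,"y":0.002,"z":0,"rx":0,"ry":0,"rz":0,"fingers":0.6}]'
python3 -c "
from h import *
go(606.8,-203.6,120,.2)
a,b=pt('w4',235,75,14),pt('w4',278,68,14);print(np.arctan2(*(b-a)[::-1]))"
```

```text
time: 18.65
tcp_pos: [445.8, 179.1, 119.8]
eef_rot: [-3.141, 0.0, 1.392]
contact_force: [0.9, -0.4, -0.2]
finger_gap: 51.5
grasp_force: 0.0
xyz [-5.799e-01  3.776e-01 -4.000e-04] r [-2.000e-04  2.000e-04  3.794e-01] rows 8.3 t 18.65 gap 51.5
0.15523948000477877
```

```bash
python3 -m inch '[{"x":-0.03,"y":0.02,"z":0,"rx":0,"ry":0,"rz":0.02,"fingers":0.6},{"x":-0.09,"y":0.06,"z":0,"rx":0,"ry":0,"rz":0.06,"fingers":0.6},{"x":-0.15,"y":0.1,"z":0,"rx":0,"ry":0,"rz":0.1,"fingers":0.6},{"x":-0.21,"y":0.14,"z":0,"rx":0,"ry":0,"rz":0.14,"fingers":0.6},{"x":-0.27,"y":0.18,"z":0,"rx":0,"ry":0,"rz":0.18,"fingers":0.6},{"x":-0.33,"y":0.215,"z":0,"rx":0,"ry":0,"rz":0.22,"fingers":0.6},{"x":-0.39,"y":0.255,"z":0,"rx":0,"ry":0,"rz":0.26,"fingers":0.6},{"x":-0.45,"y":0.295,"z":0,"rx":0,"ry":0,"rz":0.3,"fingers":0.6},{"x":-0.51,"y":0.335,"z":0,"rx":0,"ry":0,"rz":0.34,"fingers":0.6},{"x":-0.56,"y":0.365,"z":0,"rx":0,"ry":0,"rz":0.375,"fingers":0.6},{"x":-0.58,"y":0.378,"z":0,"rx":0,"ry":0,"rz":0.39,"fingers":0.6},{"x":-0.58,"y":0.378,"z":0,"rx":0,"ry":0,"rz":0.39,"fingers":0.6}]'
python3 -m inch '[{"x":0,"y":0,"z":0,"rx":0,"ry":0,"rz":0,"fingers":0.6},{"x":0,"y":0,"z":0,"rx":0,"ry":0,"rz":0,"fingers":0.6},{"x":0,"y":0,"z":0,"rx":0,"ry":0,"rz":0,"fingers":0.6}]'
python3 -c "
from h import *
go(606.8,-203.6,20.5,.16)
snap('wrist','w8');print(px('w8',(606.8,-203.6,12)))"
```

```text
time: 19.85
tcp_pos: [608.0, -206.1, 118.8]
eef_rot: [3.141, -0.001, 0.164]
contact_force: [0.7, 0.8, -0.4]
finger_gap: 51.9
grasp_force: 0.0
time: 20.15
tcp_pos: [607.2, -202.2, 118.9]
eef_rot: [-3.141, 0.0, 0.169]
contact_force: [-0.8, 0.2, -0.7]
finger_gap: 51.2
grasp_force: 0.0
xyz [-0.0011  0.0022  0.1641] r [-0.0001  0.      0.0027] rows 2.0 t 20.15 gap 51.2
(np.float64(249.64484075833704), np.float64(201.8294969889396))
```

View pics/w8.png

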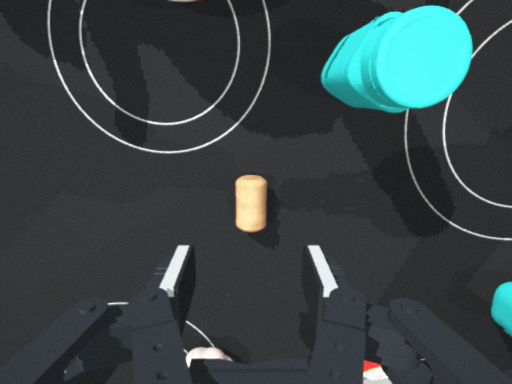

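The short cork is at (251,203), aligned with the fingers, so I'll descend.

```bash
python3 -m inch '[{"x":-0.001,"y":0.002,"z":0.04,"rx":0,"ry":0,"rz":0,"fingers":0.6},{"x":-0.001,"y":0.002,"z":0.09,"rx":0,"ry":0,"rz":0,"fingers":0.6},{"x":-0.001,"y":0.002,"z":0.14,"rx":0,"ry":0,"rz":0,"fingers":0.6},{"x":-0.001,"y":0.002,"z":0.162,"rx":0,"ry":0,"rz":0,"fingers":0.6},{"x":-0.001,"y":0.002,"z":0.162,"rx":0,"ry":0,"rz":0,"fingers":0.6},{"x":-0.001,"y":0.002,"z":0.162,"rx":0,"ry":0,"rz":0,"fingers":0.6},{"x":-0.001,"y":0.002,"z":0.162,"rx":0,"ry":0,"rz":0,"fingers":0},{"x":-0.001,"y":0.002,"z":0.162,"rx":0,"ry":0,"rz":0,"fingers":0},{"x":-0.001,"y":0.002,"z":0.162,"rx":0,"ry":0,"rz":0,"fingers":0},{"x":-0.001,"y":0.002,"z":0.162,"rx":0,"ry":0,"rz":0,"fingers":0},{"x":-0.001,"y":0.002,"z":0.162,"rx":0,"ry":0,"rz":0,"fingers":0},{"x":-0.001,"y":0.002,"z":0.162,"rx":0,"ry":0,"rz":0,"fingers":0}]'
python3 -c "
from h import *
go(435.3,115.5,120,np.pi/2-.18)"
```

```text
time: 21.4
tcp_pos: [608.3, -205.5, 23.5]
eef_rot: [3.139, -0.003, 0.167]
contact_force: [-0.1, -0.1, 5.4]
finger_gap: 21.7
grasp_force: 61.0
xyz [-0.1952 -0.5751 -0.1626] r [ 0.0011 -0.0004 -0.3897] rows 8.2 t 21.4 gap 21.7
```

```bash
python3 -m inch '[{"x":0,"y":0,"z":-0.06,"rx":0,"ry":0,"rz":0,"fingers":0},{"x":0,"y":0,"z":-0.12,"rx":0,"ry":0,"rz":0,"fingers":0},{"x":-0.015,"y":-0.045,"z":-0.16,"rx":0,"ry":0,"rz":-0.03,"fingers":0},{"x":-0.035,"y":-0.1,"z":-0.16,"rx":0,"ry":0,"rz":-0.07,"fingers":0},{"x":-0.055,"y":-0.16,"z":-0.16,"rx":0,"ry":0,"rz":-0.11,"fingers":0},{"x":-0.075,"y":-0.22,"z":-0.16,"rx":0,"ry":0,"rz":-0.15,"fingers":0},{"x":-0.095,"y":-0.28,"z":-0.16,"rx":0,"ry":0,"rz":-0.19,"fingers":0},{"x":-0.115,"y":-0.34,"z":-0.16,"rx":0,"ry":0,"rz":-0.23,"fingers":0},{"x":-0.135,"y":-0.4,"z":-0.16,"rx":0,"ry":0,"rz":-0.27,"fingers":0},{"x":-0.155,"y":-0.46,"z":-0.16,"rx":0,"ry":0,"rz":-0.31,"fingers":0},{"x":-0.175,"y":-0.52,"z":-0.16,"rx":0,"ry":0,"rz":-0.35,"fingers":0},{"x":-0.19,"y":-0.56,"z":-0.16,"rx":0,"ry":0,"rz":-0.385,"fingers":0}]'
python3 -m inch '[{"x":0,"y":0,"z":0,"rx":0,"ry":0,"rz":0,"fingers":0},{"x":0,"y":0,"z":0,"rx":0,"ry":0,"rz":0,"fingers":0},{"x":0,"y":0,"z":0,"rx":0,"ry":0,"rz":0,"fingers":0},{"x":0,"y":0,"z":0,"rx":0,"ry":0,"rz":0,"fingers":0}]'
python3 -c "
from h import *
go(435.3,115.5,20.5,np.pi/2-.18)"
```

```text
time: 22.6
tcp_pos: [437.5, 109.3, 118.0]
eef_rot: [3.141, -0.0, 1.382]
contact_force: [0.0, 0.1, -0.7]
finger_gap: 21.8
grasp_force: 60.2
time: 23.0
tcp_pos: [439.8, 106.6, 117.7]
eef_rot: [3.141, 0.0, 1.374]
contact_force: [0.8, -0.7, -0.0]
finger_gap: 22.1
grasp_force: 60.2
xyz [ 0.013  -0.0103  0.1619] r [ 0.0002  0.     -0.0054] rows 2.0 t 23.0 gap 22.1
```

```bash
python3 -m inch '[{"x":0.013,"y":-0.01,"z":0.03,"rx":0,"ry":0,"rz":-0.005,"fingers":0},{"x":0.013,"y":-0.01,"z":0.08,"rx":0,"ry":0,"rz":-0.005,"fingers":0},{"x":0.013,"y":-0.01,"z":0.125,"rx":0,"ry":0,"rz":-0.005,"fingers":0},{"x":0.013,"y":-0.01,"z":0.152,"rx":0,"ry":0,"rz":-0.005,"fingers":0},{"x":0.013,"y":-0.01,"z":0.161,"rx":0,"ry":0,"rz":-0.005,"fingers":0},{"x":0.013,"y":-0.01,"z":0.161,"rx":0,"ry":0,"rz":-0.005,"fingers":0},{"x":0.013,"y":-0.01,"z":0.161,"rx":0,"ry":0,"rz":-0.005,"fingers":0.4},{"x":0.013,"y":-0.01,"z":0.161,"rx":0,"ry":0,"rz":-0.005,"fingers":0.5},{"x":0.013,"y":-0.01,"z":0.161,"rx":0,"ry":0,"rz":-0.005,"fingers":0.5},{"x":0.013,"y":-0.01,"z":0.12,"rx":0,"ry":0,"rz":-0.005,"fingers":0.5},{"x":0.013,"y":-0.01,"z":0.06,"rx":0,"ry":0,"rz":-0.005,"fingers":0.6},{"x":0.013,"y":-0.01,"z":0,"rx":0,"ry":0,"rz":-0.005,"fingers":0.8}]'
python3 -c "
from h import *
go(444.5,-193,130)"
```

```text
time: 24.2
tcp_pos: [434.1, 116.3, 118.4]
eef_rot: [-3.14, 0.0, 1.392]
contact_force: [0.7, 0.3, -0.1]
finger_gap: 64.3
grasp_force: 0.0
xyz [-0.5041  0.1089 -0.0193] r [-0.0004  0.     -0.057 ] rows 6.2 t 24.2 gap 64.3
```

```bash
python3 -m inch '[{"x":-0.04,"y":0.009,"z":-0.02,"rx":0,"ry":0,"rz":-0.01,"fingers":0.9},{"x":-0.1,"y":0.022,"z":-0.02,"rx":0,"ry":0,"rz":-0.02,"fingers":0.9},{"x":-0.17,"y":0.037,"z":-0.02,"rx":0,"ry":0,"rz":-0.03,"fingers":0.9},{"x":-0.24,"y":0.052,"z":-0.02,"rx":0,"ry":0,"rz":-0.04,"fingers":0.9},{"x":-0.31,"y":0.067,"z":-0.02,"rx":0,"ry":0,"rz":-0.05,"fingers":0.9},{"x":-0.38,"y":0.082,"z":-0.02,"rx":0,"ry":0,"rz":-0.057,"fingers":0.9},{"x":-0.45,"y":0.097,"z":-0.02,"rx":0,"ry":0,"rz":-0.057,"fingers":0.9},{"x":-0.49,"y":0.106,"z":-0.02,"rx":0,"ry":0,"rz":-0.057,"fingers":0.9},{"x":-0.504,"y":0.109,"z":-0.02,"rx":0,"ry":0,"rz":-0.057,"fingers":0.9},{"x":-0.504,"y":0.109,"z":-0.02,"rx":0,"ry":0,"rz":-0.057,"fingers":0.9},{"x":-0.504,"y":0.109,"z":-0.02,"rx":0,"ry":0,"rz":-0.057,"fingers":0.9},{"x":-0.504,"y":0.109,"z":-0.02,"rx":0,"ry":0,"rz":-0.057,"fingers":0.9}]'
python3 -c "
from h import *
go(444.5,-193,20)"
python3 -m inch '[{"x":0,"y":0,"z":0.04,"rx":0,"ry":0,"rz":0,"fingers":0.9},{"x":0,"y":0,"z":0.09,"rx":0,"ry":0,"rz":0,"fingers":0.9},{"x":0,"y":0,"z":0.1,"rx":0,"ry":0,"rz":0,"fingers":0.9},{"x":0,"y":0,"z":0.1,"rx":0,"ry":0,"rz":0,"fingers":0.9}]'
python3 -c "
from h import *
go(444.5,-193,19)"
```

```text
time: 25.4
tcp_pos: [444.9, -191.3, 129.4]
eef_rot: [-3.141, -0.001, 1.572]
contact_force: [-0.7, 1.1, -0.5]
finger_gap: 77.0
grasp_force: 0.0
xyz [-0.0029 -0.0006  0.1824] r [-0.0001 -0.0002  0.0005] rows 2.2 t 25.4 gap 77.0
time: 25.8
tcp_pos: [444.5, -191.4, 68.8]
eef_rot: [-3.139, -0.002, 1.572]
contact_force: [0.4, -0.1, -0.6]
finger_gap: 76.8
grasp_force: 0.0
xyz [-0.0027  0.0003  0.0831] r [-0.0008 -0.0006  0.0004] rows 1.0 t 25.8 gap 76.8
```

```bash
python3 -m inch '[{"x":-0.002,"y":0,"z":0.04,"rx":0,"ry":0,"rz":0,"fingers":0.9},{"x":-0.002,"y":0,"z":0.078,"rx":0,"ry":0,"rz":0,"fingers":0.9},{"x":-0.002,"y":0,"z":0.082,"rx":0,"ry":0,"rz":0,"fingers":0.9},{"x":-0.002,"y":0,"z":0.082,"rx":0,"ry":0,"rz":0,"fingers":0},{"x":-0.002,"y":0,"z":0.082,"rx":0,"ry":0,"rz":0,"fingers":0},{"x":-0.002,"y":0,"z":0.082,"rx":0,"ry":0,"rz":0,"fingers":0},{"x":-0.002,"y":0,"z":0.082,"rx":0,"ry":0,"rz":0,"fingers":0},{"x":-0.002,"y":0,"z":0.082,"rx":0,"ry":0,"rz":0,"fingers":0},{"x":-0.002,"y":0,"z":0.02,"rx":0,"ry":0,"rz":0,"fingers":0},{"x":-0.002,"y":0,"z":-0.06,"rx":0,"ry":0,"rz":0,"fingers":0},{"x":-0.002,"y":0,"z":-0.13,"rx":0,"ry":0,"rz":0,"fingers":0},{"x":-0.002,"y":0,"z":-0.13,"rx":0,"ry":0,"rz":0,"fingers":0}]'
python3 -c "
from h import *
go(516,344,150);print(arm.get_obs()['grasp_force'])"
```

```text
time: 27.0
tcp_pos: [448.8, -196.6, 154.9]
eef_rot: [3.13, 0.008, 1.571]
contact_force: [-0.3, -0.5, 1.0]
finger_gap: 48.3
grasp_force: 62.1
xyz [0.901  0.1122 0.0018] r [0.0036 0.0027 0.0001] rows 10.9 t 27.0 gap 48.3
62.11840740762909
```

```bash
python3 -m inch '[{"x":0.04,"y":0.005,"z":0,"rx":0,"ry":0,"rz":0,"fingers":0},{"x":0.11,"y":0.014,"z":0,"rx":0,"ry":0,"rz":0,"fingers":0},{"x":0.19,"y":0.024,"z":0,"rx":0,"ry":0,"rz":0,"fingers":0},{"x":0.27,"y":0.034,"z":0,"rx":0,"ry":0,"rz":0,"fingers":0},{"x":0.35,"y":0.044,"z":0,"rx":0,"ry":0,"rz":0,"fingers":0},{"x":0.43,"y":0.054,"z":0,"rx":0,"ry":0,"rz":0,"fingers":0},{"x":0.51,"y":0.064,"z":0,"rx":0,"ry":0,"rz":0,"fingers":0},{"x":0.59,"y":0.074,"z":0,"rx":0,"ry":0,"rz":0,"fingers":0},{"x":0.67,"y":0.084,"z":0,"rx":0,"ry":0,"rz":0,"fingers":0},{"x":0.75,"y":0.094,"z":0,"rx":0,"ry":0,"rz":0,"fingers":0},{"x":0.83,"y":0.104,"z":0,"rx":0,"ry":0,"rz":0,"fingers":0},{"x":0.88,"y":0.11,"z":0,"rx":0,"ry":0,"rz":0,"fingers":0}]'
python3 -m inch '[{"x":0.02,"y":0.002,"z":0,"rx":0,"ry":0,"rz":0,"fingers":0},{"x":0.02,"y":0.002,"z":0,"rx":0,"ry":0,"rz":0,"fingers":0},{"x":0.02,"y":0.002,"z":0,"rx":0,"ry":0,"rz":0,"fingers":0},{"x":0.02,"y":0.002,"z":0,"rx":0,"ry":0,"rz":0,"fingers":0}]'
python3 -c "
from h import *
go(516,343,30)
snap('wrist','w9');im=cv2.imread('pics/w9.png')
for a in np.arange(0,6.3,.4):
  q=px('w9',[516+74*np.cos(a),344+74*np.sin(a),38.5]);cv2.circle(im,(int(q[0]),int(q[1])),3,(0,0,255),1)
s=snap('top','t9')['color'][155:285,120:295,::-1]
cv2.imwrite('pics/v9.png',np.hstack([cv2.resize(im,(400,300)),cv2.resize(s,(400,300),interpolation=cv2.INTER_CUBIC)]))"
```

```text
time: 28.2
tcp_pos: [510.8, 337.5, 147.9]
eef_rot: [3.14, -0.001, 1.573]
contact_force: [0.4, -0.6, 0.1]
finger_gap: 48.7
grasp_force: 62.1
time: 28.6
tcp_pos: [512.3, 344.3, 147.6]
eef_rot: [-3.141, 0.001, 1.569]
contact_force: [0.7, 0.6, -0.4]
finger_gap: 48.4
grasp_force: 62.1
xyz [-0.002   0.0062  0.196 ] r [-0.0001  0.0002 -0.0005] rows 2.4 t 28.6 gap 48.4
```

View pics/v9.png

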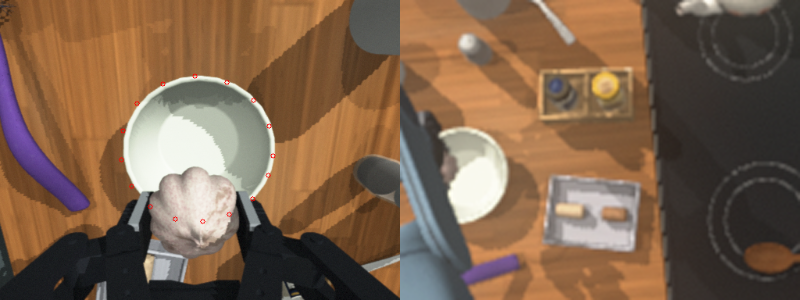

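The predicted rim circle matches the bowl, and the top view shows both jars and both corks in place. Now I'll lower and release the garlic.

```bash
python3 -m inch '[{"x":-0.001,"y":0.006,"z":0.04,"rx":0,"ry":0,"rz":0,"fingers":0},{"x":-0.001,"y":0.006,"z":0.1,"rx":0,"ry":0,"rz":0,"fingers":0},{"x":-0.001,"y":0.006,"z":0.15,"rx":0,"ry":0,"rz":0,"fingers":0},{"x":-0.001,"y":0.006,"z":0.18,"rx":0,"ry":0,"rz":0,"fingers":0},{"x":-0.001,"y":0.006,"z":0.2,"rx":0,"ry":0,"rz":0,"fingers":0},{"x":-0.001,"y":0.006,"z":0.203,"rx":0,"ry":0,"rz":0,"fingers":0},{"x":-0.001,"y":0.006,"z":0.203,"rx":0,"ry":0,"rz":0,"fingers":0},{"x":-0.001,"y":0.006,"z":0.203,"rx":0,"ry":0,"rz":0,"fingers":0.68},{"x":-0.001,"y":0.006,"z":0.203,"rx":0,"ry":0,"rz":0,"fingers":0.68},{"x":-0.001,"y":0.006,"z":0.203,"rx":0,"ry":0,"rz":0,"fingers":0.68},{"x":-0.001,"y":0.006,"z":0.17,"rx":0,"ry":0,"rz":0,"fingers":0.7},{"x":-0.001,"y":0.006,"z":0.12,"rx":0,"ry":0,"rz":0,"fingers":0.8}]'
python3 -m inch '[{"x":0,"y":0,"z":-0.08,"rx":0,"ry":0,"rz":0,"fingers":0.8},{"x":0,"y":0,"z":-0.16,"rx":0,"ry":0,"rz":0,"fingers":0.8},{"x":0,"y":0,"z":-0.2,"rx":0,"ry":0,"rz":0,"fingers":0.8},{"x":-0.08,"y":0,"z":-0.2,"rx":0,"ry":0,"rz":0,"fingers":0.8},{"x":-0.16,"y":0,"z":-0.2,"rx":0,"ry":0,"rz":0,"fingers":0.8},{"x":-0.2,"y":0,"z":-0.2,"rx":0,"ry":0,"rz":0,"fingers":0.8},{"x":-0.2,"y":0,"z":-0.2,"rx":0,"ry":0,"rz":0,"fingers":0.8},{"x":-0.2,"y":0,"z":-0.2,"rx":0,"ry":0,"rz":0,"fingers":0.8},{"x":-0.2,"y":0,"z":-0.2,"rx":0,"ry":0,"rz":0,"fingers":0.8},{"x":-0.2,"y":0,"z":-0.2,"rx":0,"ry":0,"rz":0,"fingers":0.8}]'
python3 -c "
from h import *
o=arm.get_obs();print(o['tcp_pos'],o['contact_force'])
a=snap('wrist','wa')['color'][:,:,::-1];b=snap('scene','sa')['color'][:,:,::-1]
cv2.imwrite('pics/va.png',np.hstack([cv2.resize(a,(400,300)),cv2.resize(b,(400,300))]))"
```

```text
time: 29.9
tcp_pos: [514.5, 344.8, 74.5]
eef_rot: [-3.138, 0.002, 1.571]
contact_force: [0.2, -0.1, 0.6]
finger_gap: 68.1
grasp_force: 0.0
time: 30.9
tcp_pos: [515.8, 226.5, 195.5]
eef_rot: [3.141, -0.0, 1.572]
contact_force: [0.5, 0.1, 0.4]
finger_gap: 67.9
grasp_force: 0.0
[515.82903622 226.47180246 195.53446364] [0.45168146 0.126772   0.43339085]
```

View pics/va.png

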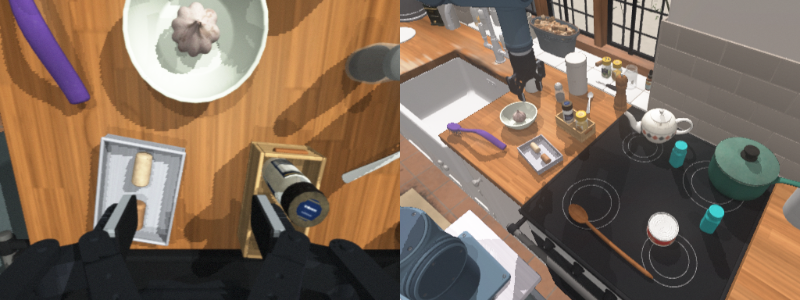

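Everything is in place: the garlic is centred in the bowl, the corks lie flat in the tray, the jars stand upright in the caddy, and the tin and salt haven't moved.

```bash
python3 -c "
from workcell import arm
print(arm.hand_in())"
```

```text
the job is handed in; nothing more can be done
None
```

I handed the job in at about 31 s of the 128 s allowed: in the last pictures the jars stand upright one in each caddy bay, both corks lie flat in the tray, the garlic sits in the bowl, and the tin and salt look unmoved (no verdict was returned).

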